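# Load the sampler rack from the dry-block heater in order

### The job

The four dried samples standing in a row in the dry-block heater are known only by their place in the row, counted from the heater's red bar. Move them all to the white sampler rack in the same order counted from the rack's red end grip (the sample nearest the red bar goes into the well next to the red grip, and so on): set each one down upright in its well without dropping it, and let none tip over.

Things in the scene. Friction and masses are not known exactly. Their poses are not given: they have to be found in the camera images.
- red_vial_centre (a point): glass screw-cap vial with a dark red cap and yellowish powder, upright, 22 mm across and 46 mm tall; loose. The point is its centre, 23 mm above its underside; z is its long axis. It starts in its insert, underside at z = 38 mm, top at 84 mm; only the part above z = 46 mm stands clear of the heater block.
- black_vial_centre (a point): small glass screw-cap vial with a black cap and white powder, upright, 18 mm across and 40 mm tall; loose. The point is its centre, 20 mm above its underside; z is its long axis. It starts in its insert, underside at z = 38 mm, top at 78 mm; only the part above z = 46 mm stands clear of the heater block.
- white_vial_centre (a point): glass screw-cap vial with a white cap and white powder, upright, 24 mm across and 56 mm tall; loose. The point is its centre, 28 mm above its underside; z is its long axis. It starts in its insert, underside at z = 38 mm, top at 94 mm; only the part above z = 46 mm stands clear of the heater block.
- amber_bottle_centre (a point): amber (brown glass) dropper bottle with a narrow black cap, paper label, upright, 30 mm across and 78 mm tall; loose. The point is its centre, 39 mm above its underside; z is its long axis. Body 30 mm wide up to 58 mm, cap 21 mm wide above. It starts in its insert, underside at z = 38 mm, top at 116 mm; only the part above z = 46 mm stands clear of the heater block.
- red_insert: square aluminium insert of the heater block, 40 x 40 x 14 mm, bored 8 mm deep, that holds the red vial at the start (3 mm play); fixed, so it still shows that one's place once it is lifted out. Origin: centre of its underside, z = 32 mm; top at z = 46 mm. x is across the heater's row, y along it; pitch 48 mm.
- black_insert: square aluminium insert of the heater block, 40 x 40 x 14 mm, bored 8 mm deep, that holds the black vial at the start (3 mm play); fixed, so it still shows that one's place once it is lifted out. Origin: centre of its underside, z = 32 mm; top at z = 46 mm. x is across the heater's row, y along it; pitch 48 mm.
- white_insert: square aluminium insert of the heater block, 40 x 40 x 14 mm, bored 8 mm deep, that holds the white vial at the start (3 mm play); fixed, so it still shows that one's place once it is lifted out. Origin: centre of its underside, z = 32 mm; top at z = 46 mm. x is across the heater's row, y along it; pitch 48 mm.
- amber_insert: square aluminium insert of the heater block, 40 x 40 x 14 mm, bored 8 mm deep, that holds the amber bottle at the start (3 mm play); fixed, so it still shows that one's place once it is lifted out. Origin: centre of its underside, z = 32 mm; top at z = 46 mm. x is across the heater's row, y along it; pitch 48 mm.
- red_bar: red bar, 50 x 15 x 14 mm, fixed at one end (left or right) of the heater's row, a bare metal bar at the other: it marks the first place. Origin: centre of its underside, z = 32 mm; the inserts lie in line with it, 34, 82, 130 and 178 mm away. The heater is a low white case, 118 x 244 x 34 mm, with a grey panel along its near side.
- rack: white sampler rack, fixed, 70 x 249 mm, top 14 mm high, four round wells in a row, 47 mm wide, floor at z = 7 mm; end grips 22 mm high: red (first place) and grey. Origin: centre of its underside, x across the row, y along it towards the red grip; wells at x = 0, y = +81 (first), +27, -27, -81 mm (last). A tall computer stands close beyond (x > 0.61 m, y -0.22 to 0 m).
There are look-alikes about, which are no part of the job. What is shaped like the part that bears amber_bottle_centre but pink is not meant. What is shaped like the part that bears red_vial_centre but yellow is not meant.

How it is judged:
At the end, for the whole second after the job is handed in: Each sample stands upright (within 7 degrees) and at rest on the floor of a rack well (height within 4 mm, within 16 mm of the well centre along and across the row): the well whose place from the red grip equals the place of its insert from the red bar (((horizontal distance between red_insert and red_bar between 0.01 and 0.058 m and y of red_vial_centre in the frame of rack between 0.065 and 0.097 m) or (horizontal distance between red_insert and red_bar between 0.058 and 0.106 m and y of red_vial_centre in the frame of rack between 0.011 and 0.043 m) or (horizontal distance between red_insert and red_bar between 0.106 and 0.154 m and y of red_vial_centre in the frame of rack between -0.043 and -0.011 m) or (horizontal distance between red_insert and red_bar between 0.154 and 0.21 m and y of red_vial_centre in the frame of rack between -0.097 and -0.065 m)) and x of red_vial_centre in the frame of rack between -0.016 and 0.016 m and z of red_vial_centre in the frame of rack between 0.026 and 0.034 m and angle between each of red_vial_centre, black_vial_centre, white_vial_centre, amber_bottle_centre's own z axis and vertical below 0.12 rad and linear speed of each of red_vial, black_vial, white_vial, amber_bottle below 0.02 m/s and ((horizontal distance between black_insert and red_bar between 0.01 and 0.058 m and y of black_vial_centre in the frame of rack between 0.065 and 0.097 m) or (horizontal distance between black_insert and red_bar between 0.058 and 0.106 m and y of black_vial_centre in the frame of rack between 0.011 and 0.043 m) or (horizontal distance between black_insert and red_bar between 0.106 and 0.154 m and y of black_vial_centre in the frame of rack between -0.043 and -0.011 m) or (horizontal distance between black_insert and red_bar between 0.154 and 0.21 m and y of black_vial_centre in the frame of rack between -0.097 and -0.065 m)) and x of black_vial_centre in the frame of rack between -0.016 and 0.016 m and z of black_vial_centre in the frame of rack between 0.023 and 0.031 m and ((horizontal distance between white_insert and red_bar between 0.01 and 0.058 m and y of white_vial_centre in the frame of rack between 0.065 and 0.097 m) or (horizontal distance between white_insert and red_bar between 0.058 and 0.106 m and y of white_vial_centre in the frame of rack between 0.011 and 0.043 m) or (horizontal distance between white_insert and red_bar between 0.106 and 0.154 m and y of white_vial_centre in the frame of rack between -0.043 and -0.011 m) or (horizontal distance between white_insert and red_bar between 0.154 and 0.21 m and y of white_vial_centre in the frame of rack between -0.097 and -0.065 m)) and x of white_vial_centre in the frame of rack between -0.016 and 0.016 m and z of white_vial_centre in the frame of rack between 0.031 and 0.039 m and ((horizontal distance between amber_insert and red_bar between 0.01 and 0.058 m and y of amber_bottle_centre in the frame of rack between 0.065 and 0.097 m) or (horizontal distance between amber_insert and red_bar between 0.058 and 0.106 m and y of amber_bottle_centre in the frame of rack between 0.011 and 0.043 m) or (horizontal distance between amber_insert and red_bar between 0.106 and 0.154 m and y of amber_bottle_centre in the frame of rack between -0.043 and -0.011 m) or (horizontal distance between amber_insert and red_bar between 0.154 and 0.21 m and y of amber_bottle_centre in the frame of rack between -0.097 and -0.065 m)) and x of amber_bottle_centre in the frame of rack between -0.016 and 0.016 m and z of amber_bottle_centre in the frame of rack between 0.042 and 0.05 m); the robot touches nothing.
It fails at once if a sample tips over (leans more than 45 degrees) (angle between any of red_vial_centre, black_vial_centre, white_vial_centre, amber_bottle_centre's own z axis and vertical above 0.785 rad).
It fails at once if a sample is dropped into or onto the rack (comes down faster than 0.6 m/s within 10 mm of its seat) ((linear speed of red_vial above 0.6 m/s and z of red_vial_centre in the frame of rack below 0.04 m and x of red_vial_centre in the frame of rack between -0.035 and 0.035 m and y of red_vial_centre in the frame of rack between -0.12 and 0.12 m) or (linear speed of black_vial above 0.6 m/s and z of black_vial_centre in the frame of rack below 0.037 m and x of black_vial_centre in the frame of rack between -0.035 and 0.035 m and y of black_vial_centre in the frame of rack between -0.12 and 0.12 m) or (linear speed of white_vial above 0.6 m/s and z of white_vial_centre in the frame of rack below 0.045 m and x of white_vial_centre in the frame of rack between -0.035 and 0.035 m and y of white_vial_centre in the frame of rack between -0.12 and 0.12 m) or (linear speed of amber_bottle above 0.6 m/s and z of amber_bottle_centre in the frame of rack below 0.056 m and x of amber_bottle_centre in the frame of rack between -0.035 and 0.035 m and y of amber_bottle_centre in the frame of rack between -0.12 and 0.12 m)).
It also fails if it takes over 115 s, if anything falls off the work surface, if the arm or the gripper's body presses on something with over 40 N, if the wrist force passes 120 N, or if a joint passes its speed limit or range.

### The arm

A 6-joint arm with a two-finger parallel gripper is mounted at the origin on a cart in front of the work surface, level with it; the furniture and walls round the work are solid. World frame = base frame: x ahead of the robot, y to its left, z up, the work surface at z = 0. Lengths are in m, angles in rad, forces in N, time in s.
With the tool pointing down it reaches from about 0.25 to 0.725 m from the base axis. Payload 4 kg.
Tool frame: the origin (TCP) lies on the front face of the gripper's body, between the roots of the fingers; the fingertips stand 73 mm ahead of it and the grasp point (between the pads) lies 54 mm ahead of it; z points along the fingers, y is the line along which they close (so a half turn about z gives the same grasp; the last joint's range is limited). The gripper opens to 85 mm and grips with 20 to 120 N. Pads are 22 mm wide; open, the fingers measure 114 mm over their backs; the gripper's body (76 mm by 85 mm) begins 54 mm behind the grasp point. The pads swing forward as they close: fully open they stand 13 mm farther back than shut.
Start: joints at [-1.252, 0.241, 0.005, 1.335, 0, 1.571], TCP at [0.157, -0.475, 0.304] pointing down, gripper open.
Joint ranges: [-2.72, 2.72], [-1.05, 1.87], [-1.09, 1.28], [-1.99, 2.15], [-1.42, 1.44], [-3.14, 3.14]. Speed limits (rad/s): [2.79, 2.79, 3.14, 3.14, 3.14, 3.14].

### API

Orientations are given as a unit quaternion [x, y, z, w].
In Python, from workcell import bot gives the robot as it stands. The module is installed in compiled form; this text tells all that it offers.
- The arm moves only by the tool step_arm, never from a script. Its argument "rows" is a list of rows, each a list of 2 entries, a list of its own where there are three numbers: the shift along the tool's x, y, z in mm, then the turn about the tool's z in degrees. A call has 1 to 12 rows; each row is the pose to reach, as a shift and turn from the pose commanded when the call began, along the tool's axes at that moment; what a row does not reach only later rows make up. A row lasts 1/8 s, in which the tool goes at most 62.5 mm and 10.7 degrees, less where a joint would pass 70% of its speed; a pose out of reach is approached as far as the arm can. A call with a gripper value outside its range is refused whole. "claw" is the gripper's target within -1 to 1 (shut at 1, half-way at 0, fully open at -1), set as the call begins (left out, the last holds). The fingers move at their own pace and stop on an object; the grip force is fixed at half the most. Time passes only in rows, so rows that repeat a pose let the fingers close. It gives the time, the measured TCP pose, the force, the opening and the grip force at its end, in the units of the state.
- bot.get_obs(): the state, without advancing time (a new reading comes with each control period).
- bot.camera(name): name is "side" or "top" or "wrist"; returns (picture, depth): 400x640x3 uint8, red, green, blue; 400x640 float32, m along the optical axis (not along the pixel's ray), 0 where there is no reading.
- bot.camera_params(name): a dict with "fx", "fy", "cx", "cy" (pixels), "pose" (4x4, takes a point from camera to world coordinates). Camera axes: x right, y up, looking along -z (the intrinsics and any distortion apply to the point x, -y, -z); pixel columns grow to the right and rows downward; lengths in m; the calibration is good to about 2 mm. A picture is of the moment at which its call begins: read the wrist's pose just before it. camera_params takes no time and is no camera call; for the wrist camera it gives the pose at the moment of the call.
- bot.job_done(): hands the job in; it is judged then, once.
Trained networks look in the newest picture that a camera, given by its name, has taken for a name from the list of things; names that differ only in an ending like _2 or _b are one class to them, and where a whole thing is asked for, a point or a joint stands for the part that bears it (a point fixed in the world has none). Each returns a list of dicts, best first, with "score" (0 to 1); they miss things now and then, are a little off and sometimes report something else, mostly with a low value. They report only what shows in the picture. A call takes as long as a camera call. They do not tell look-alikes from the thing itself.
- bot.trace(target, camera): "pixels" (400x640 bool, what is visible of it) and "uv" ([column, row] in pixels, amid what is visible of it).
The state is a dict: "clock": time; "joint_pos": joint angles; "joint_vel": joint speeds; "tau": joint torques, N m; "eef_pos": TCP position; "tool_rot": TCP orientation; "ft_force": force on the tool from outside, world axes, zero at the start; "ft_torque": the same for the moment, N m; "grip_width": finger opening in m; "grasp_force": force on a finger pad.
Only numpy, scipy, OpenCV 4.12 (cv2) and the standard library are available. Lean on these libraries where they do the work, as an engineer would, in place of code of your own. Each camera call takes 0.05 s, during which the arm holds its last target. There are 200 camera calls.

## Working session

There is one attempt and no reset: what is moved stays moved. The work goes in short steps, Python scripts to look and compute and a tool call to move; the robot and the scene stay as the last step left them, time stands still between calls to the robot, and variables do not carry over. Pictures are saved under pics/ and viewed, at most 14 in all, crops included, and the job is handed in when it is done.

Besides the shell and the picture viewer there is one more tool, called after "Request:" in YAML: its name, and indented under it one key for each argument. step_arm: Moves the arm, as the interface text tells. Its arguments: {"type":"object","properties":{"rows":{"type":"array"},"claw":{"type":"number"}},"required":["rows"]}

```bash
mkdir -p pics; cat > h.py <<'E'
import numpy as np, cv2
from workcell import bot
def w(cam,u,v,d,P=None):
    P=P or bot.camera_params(cam)
    p=np.array([(u-P['cx'])/P['fx']*d,-(v-P['cy'])/P['fy']*d,-d,1])
    return (np.array(P['pose'])@p.T)[:3] if p.ndim==1 else (np.array(P['pose'])@np.stack([p[0],p[1],p[2],np.ones_like(p[0])]))[:3]
def cloud(cam,d,m):
    P=bot.camera_params(cam); v,u=np.nonzero(m&(d>0)); z=d[v,u]
    p=np.stack([(u-P['cx'])/P['fx']*z,-(v-P['cy'])/P['fy']*z,-z,np.ones_like(z)])
    return (np.array(P['pose'])@p)[:3].T
E
python3 - <<'E'
from h import *
N=["red_vial_centre","black_vial_centre","white_vial_centre","amber_bottle_centre","red_bar","rack"]
s=bot.get_obs();print(s['clock'],s['eef_pos'],s['tool_rot'],s['grip_width'])
for c in ["top","side"]:
    im,d=bot.camera(c); cv2.imwrite(f'pics/{c}1.png',im[:,:,::-1]); print(c,{k:np.round(v,3) if k!='x' else 0 for k,v in bot.camera_params(c).items()})
    for n in N:
        for r in bot.trace(n,c)[:3]:
            p=cloud(c,d,r['pixels']); 
            print(n,round(r['score'],2),np.round(r['uv']),np.round(np.median(p,0),3) if len(p) else 0,np.round(np.percentile(p,[3,97],0),3).tolist() if len(p) else 0)
E
```

```text
0.0 [ 0.15654237 -0.47435148  0.30299649] [ 9.87328352e-01  1.58687088e-01 -1.67016941e-04 -1.05190444e-03] 0.0855585495505004
top {'fx': np.float64(452.262), 'fy': np.float64(452.262), 'cx': np.float64(323.581), 'cy': np.float64(205.206), 'pose': array([[ 1.000e-03,  9.950e-01, -9.900e-02,  3.690e-01],
       [-1.000e+00,  0.000e+00, -1.000e-02, -5.000e-02],
       [-1.000e-02,  9.900e-02,  9.950e-01,  1.107e+00],
       [ 0.000e+00,  0.000e+00,  0.000e+00,  1.000e+00]])}
red_vial_centre 0.52 [224. 166.] [0.567 0.2   0.041] [[0.559, 0.193, -0.003], [0.579, 0.215, 0.048]]
red_vial_centre 0.48 [208. 208.] [0.473 0.231 0.081] [[0.464, 0.225, 0.042], [0.483, 0.243, 0.086]]
black_vial_centre 0.57 [271. 208.] [0.47  0.09  0.076] [[0.463, 0.083, 0.053], [0.477, 0.098, 0.081]]
amber_bottle_centre 0.63 [244. 204.] [0.47  0.134 0.096] [[0.458, 0.125, 0.059], [0.483, 0.148, 0.117]]
red_bar 0.72 [194. 203.] [0.475 0.268 0.045] [[0.454, 0.262, 0.038], [0.497, 0.275, 0.05]]
rack 0.93 [420. 216.] [ 0.452 -0.272  0.012] [[0.394, -0.383, 0.004], [0.509, -0.162, 0.023]]
side {'fx': np.float64(478.96)
[... 358 characters left out ...]
d_vial_centre 0.33 [399. 268.] [0.481 0.245 0.045] [[0.454, 0.217, 0.036], [0.493, 0.256, 0.049]]
white_vial_centre 0.74 [389. 248.] [0.478 0.191 0.08 ] [[0.464, 0.18, 0.041], [0.484, 0.2, 0.096]]
white_vial_centre 0.69 [287. 151.] [ 0.432 -0.22   0.012] [[0.387, -0.306, 0.004], [0.472, -0.154, 0.023]]
amber_bottle_centre 0.79 [377. 232.] [0.479 0.145 0.086] [[0.463, 0.129, 0.045], [0.486, 0.155, 0.116]]
amber_bottle_centre 0.6 [353. 184.] [ 0.393 -0.006  0.047] [[0.377, -0.021, 0.008], [0.402, 0.003, 0.079]]
red_bar 0.63 [416. 275.] [0.473 0.271 0.045] [[0.451, 0.264, 0.037], [0.498, 0.277, 0.049]]
rack 0.97 [288. 153.] [ 0.432 -0.221  0.012] [[0.389, -0.309, 0.004], [0.473, -0.154, 0.023]]
```

```bash
python3 - <<'E'
from h import *
a=cv2.imread('pics/top1.png');b=cv2.imread('pics/side1.png')
a=cv2.resize(a[120:320,160:520],None,fx=2.2,fy=2.2,interpolation=3)
cv2.imwrite('pics/top1c.png',a)
b=cv2.resize(b[80:330,180:480],None,fx=2.4,fy=2.4,interpolation=3)
cv2.imwrite('pics/side1c.png',b)
E
```

```text
(no output)
```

View pics/top1c.png

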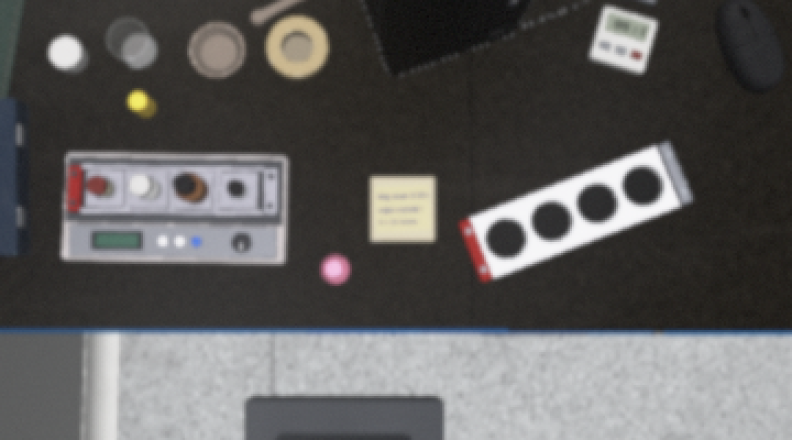

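View pics/side1c.png

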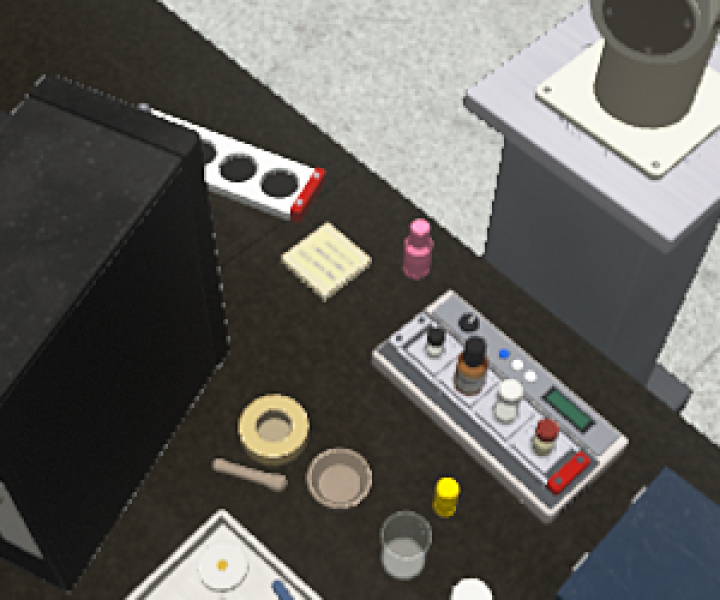

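The red bar is at the left end, top (194,203). From it the row is red (208,208), white (~224,204), amber (244,204), black (271,208). The look-alikes are a yellow vial at top (224,166) and a pink bottle at (312,242); both stand outside the heater and have the wrong colours. The crops confirm this.

```bash
python3 - <<'E'
from h import *
for c in ["top","side"]:
    im,d=bot.camera(c); p=cloud(c,d,np.ones(d.shape,bool))
    q=p[(p[:,0]>.44)&(p[:,0]<.51)&(p[:,1]>.06)&(p[:,1]<.255)&(p[:,2]>.055)&(p[:,2]<.125)]
    for n,y,t in [("red",.236,.084),("white",.188,.094),("amber",.139,.116),("black",.091,.078)]:
        k=q[(abs(q[:,1]-y)<.024)&(abs(q[:,2]-t)<.004)]
        print(c,n,len(k),np.round(k.mean(0),4),np.round((k.min(0)+k.max(0))/2,4))
    if c=="top":
        for n in ["rack","red_bar"]:
            r=bot.trace(n,c)[0]; k=cloud(c,d,r['pixels']); print(n,cv2.minAreaRect((k[:,:2]*1000).astype('float32')))
            if n=="rack":
                k=k[(k[:,2]>.009)]; print(n,cv2.minAreaRect((k[:,:2]*1000).astype('float32')),np.round(np.median(k[:,2]),4))
    m=p[(p[:,0]>.36)&(p[:,0]<.56)&(p[:,1]>.02)&(p[:,1]<.32)&(p[:,2]>.025)&(p[:,2]<.06)]
    print(c,"case",cv2.minAreaRect((m[:,:2]*1000).astype('float32')))
print(bot.camera_params('wrist')['pose'].round(3).tolist())
E
```

```text
top red 63 [0.4739 0.2355 0.083 ] [0.4737 0.2356 0.0833]
top white 71 [0.4735 0.1871 0.0937] [0.4736 0.1878 0.094 ]
top amber 66 [0.4719 0.1392 0.1154] [0.4725 0.1395 0.1156]
top black 43 [0.4714 0.0916 0.0776] [0.4709 0.0914 0.0779]
rack ((450.5342712402344, -274.7837219238281), (71.64743041992188, 250.69688415527344), 21.089244842529297)
rack ((451.3883361816406, -274.4543762207031), (69.81669616699219, 250.69688415527344), 21.08924674987793) 0.014
red_bar ((474.16412353515625, 269.2204284667969), (15.708890914916992, 49.50323486328125), 87.0658950805664)
top case ((477.559326171875, 163.5315704345703), (244.04380798339844, 163.48228454589844), 88.9469223022461)
side red 62 [0.4739 0.2364 0.0833] [0.4732 0.2362 0.0834]
side white 72 [0.473  0.1889 0.0934] [0.4727 0.1883 0.094 ]
side amber 56 [0.4723 0.1408 0.1154] [0.4726 0.1399 0.1158]
side black 40 [0.4716 0.0929 0.077 ] [0.4719 0.0929 0.0773]
side case ((476.8941345214844, 164.49293518066406), (244.0099334716797, 164.02218627929688), 89.16181945800781)
[[0.314, 0.907, 0.282, 0.229], [-0.95, 0.299, 0.093, -0.45], [-0.0, -0.297, 0.955, 0.374], [0.0, 0.0, 0.0, 1.0]]
```

```bash
cat >> h.py <<'E'
from scipy.spatial.transform import Rotation as R
def go(*T):
    s=bot.get_obs(); r=R.from_quat(s['tool_rot']); M=r.as_matrix(); yaw=np.degrees(np.arctan2(M[1,0],M[0,0]))
    for x,y,z,a in T: print(np.round(M.T@(np.array([x,y,z])-s['eef_pos'])*1000,1), 'turn',round(yaw-a,1))
E
python3 -c "
from h import *
go((.4723,.140,.25,89.2))"
```

```text
[ 492.4 -484.9   53.9] turn -70.9
```

Request:
step_arm:
  rows:
    - [[20,-20,0],-4]
    - [[60,-60,5],-12]
    - [[100,-100,10],-20]
    - [[142,-140,15],-28]
    - [[184,-181,20],-36]
    - [[226,-222,25],-44]
    - [[268,-263,30],-52]
    - [[310,-304,35],-60]
    - [[352,-346,40],-68]
    - [[394,-388,44],-71]
    - [[434,-428,48],-71]
    - [[465,-458,51],-71]
  claw: -1

```text
clock: 2.4
eef_pos: [0.4555, 0.1082, 0.2528]
tool_rot: [0.711, 0.703, 0.0, 0.0]
ft_force: [0.5, -0.6, 0.4]
grip_width: 0.0854
grasp_force: 0.0
```

```bash
python3 -c "
from h import *
go((.4723,.140,.25,89.2),(.4723,.140,.129,89.2))
print(bot.get_obs()['clock'],bot.get_obs()['eef_pos'],bot.get_obs()['joint_pos'].round(2) if hasattr(bot.get_obs()['joint_pos'],'round') else bot.get_obs()['joint_pos'])"
```

```text
[32.  16.5  2.8] turn 0.2
[ 32.   16.4 123.8] turn 0.2
2.4 [0.45546083 0.10819878 0.25283361] [ 0.23  0.21 -0.17  1.19 -0.    1.82]
```

Request:
step_arm:
  rows:
    - [[16,8,1],0]
    - [[28,14,2],0]
    - [[32,16.5,3],0]
    - [[32,16.5,3],0]
    - [[32,16.5,3],0]

```text
clock: 3.02
eef_pos: [0.4714, 0.1367, 0.2501]
tool_rot: [0.712, 0.702, -0.0, 0.0]
ft_force: [0.3, -0.2, -0.6]
grip_width: 0.0853
grasp_force: 0.0
```

```bash
python3 - <<'E'
from h import *
im,d=bot.camera('wrist'); cv2.imwrite('pics/w1.png',im[:,:,::-1])
p=cloud('wrist',d,np.ones(d.shape,bool))
q=p[(p[:,0]>.44)&(p[:,0]<.51)&(p[:,1]>.06)&(p[:,1]<.255)&(p[:,2]>.055)&(p[:,2]<.125)]
for n,y,t in [("red",.236,.084),("white",.188,.094),("amber",.140,.116),("black",.092,.078)]:
    k=q[(abs(q[:,1]-y)<.024)&(abs(q[:,2]-t)<.004)]
    if len(k): print(n,len(k),np.round(k.mean(0),4),np.round((k.min(0)+k.max(0))/2,4))
go((.4723,.140,.129,89.2))
E
```

```text
red 715 [0.4739 0.2393 0.0839] [0.4739 0.2396 0.0833]
white 736 [0.4732 0.1918 0.0939] [0.4732 0.1915 0.0938]
amber 615 [0.4725 0.1443 0.1158] [0.4722 0.1434 0.1151]
black 313 [0.4719 0.0969 0.0777] [0.4717 0.0961 0.0769]
[  3.2   0.8 121.2] turn -0.0
```

View pics/w1.png

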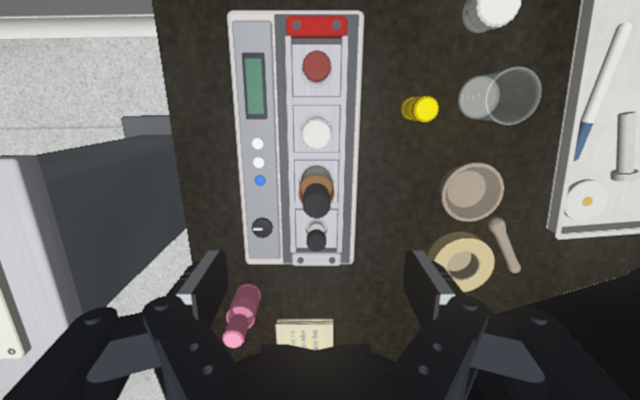

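Request:
step_arm:
  rows:
    - [[5,1,15],0]
    - [[5,1,40],0]
    - [[5,1,65],0]
    - [[5,1,90],0]
    - [[5,1,108],0]
    - [[5,1,117],0]
    - [[5,1,121],0]
    - [[5,1,121],0]
    - [[5,1,121],0]

```text
clock: 4.2
eef_pos: [0.4732, 0.1428, 0.1296]
tool_rot: [0.712, 0.703, 0.001, 0.0]
ft_force: [-0.4, -0.5, 0.4]
grip_width: 0.0852
grasp_force: 0.0
```

```bash
python3 -c "
from h import *
go((.4723,.142,.129,89.2)); print(bot.get_obs()['ft_force'])"
```

```text
[-0.8 -0.9  0.6] turn 0.1
[-0.44278936 -0.47427556  0.4000884 ]
```

Close.

Request:
step_arm:
  rows:
    - [[-0.5,-0.9,0],0]
    - [[-0.5,-0.9,0],0]
    - [[-0.5,-0.9,0],0]
    - [[-0.5,-0.9,0],0]
    - [[-0.5,-0.9,0],0]
    - [[-0.5,-0.9,0],0]
    - [[-0.5,-0.9,0],0]
    - [[-0.5,-0.9,0],0]
  claw: 1

```text
clock: 5.2
eef_pos: [0.4721, 0.1422, 0.1293]
tool_rot: [0.712, 0.703, 0.0, 0.0]
ft_force: [-0.6, -0.7, 5.3]
grip_width: 0.029
grasp_force: 59.1
```

Request:
step_arm:
  rows:
    - [[0,0,-4],0]
    - [[0,0,-12],0]
    - [[0,0,-25],0]
    - [[0,0,-45],0]
    - [[0,0,-65],0]
    - [[0,0,-85],0]
    - [[0,0,-105],0]
    - [[0,0,-118],0]
    - [[0,0,-120],0]
    - [[0,0,-120],0]

```text
clock: 6.45
eef_pos: [0.4716, 0.142, 0.2486]
tool_rot: [0.712, 0.703, -0.0, -0.0]
ft_force: [-0.2, 0.3, -0.3]
grip_width: 0.0288
grasp_force: 59.1
```

```bash
python3 -c "
from h import *
go((.4607,-.2998,.25,111.1),(.4607,-.2998,.099,111.1))"
```

```text
[-442.    -5.2   -1.3] turn -21.8
[-441.9   -5.1  149.7] turn -21.8
```

Request:
step_arm:
  rows:
    - [[-15,0,-1],0]
    - [[-50,-1,-1],-2]
    - [[-95,-1,-1],-4]
    - [[-142,-2,-1],-7]
    - [[-190,-3,-1],-10]
    - [[-238,-4,-1],-13]
    - [[-286,-4,-1],-16]
    - [[-334,-5,-1],-19]
    - [[-380,-5,-1],-21]
    - [[-415,-5,-1],-22]
    - [[-435,-5,-1],-22]
    - [[-442,-5,-1],-22]

```text
clock: 7.95
eef_pos: [0.4605, -0.3006, 0.2493]
tool_rot: [0.565, 0.825, 0.0, -0.001]
ft_force: [0.7, 0.0, -1.1]
grip_width: 0.0287
grasp_force: 59.1
```

Request:
step_arm:
  rows:
    - [[0,0,0],0]
    - [[0,0,0],0]
    - [[0,0,0],0]

```text
clock: 8.32
eef_pos: [0.4614, -0.2988, 0.2501]
tool_rot: [0.564, 0.826, 0.0, 0.0]
ft_force: [0.1, 0.1, 0.1]
grip_width: 0.0289
grasp_force: 59.1
```

```bash
python3 - <<'E'
from h import *
im,d=bot.camera('wrist'); cv2.imwrite('pics/w2.png',im[:,:,::-1])
r=bot.trace('rack','wrist')
if r:
    k=cloud('wrist',d,r[0]['pixels']); k=k[k[:,2]>.009]; print(cv2.minAreaRect((k[:,:2]*1000).astype('float32')))
go((.4607,-.2998,.099,111.1))
E
```

```text
((447.0086364746094, -258.08526611328125), (70.25969696044922, 222.13795471191406), 21.216636657714844)
[ -0.5  -0.9 151.1] turn 0.2
```

View pics/w2.png

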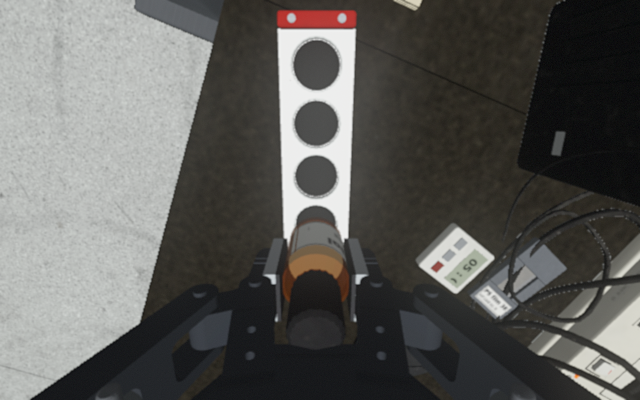

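Request:
step_arm:
  rows:
    - [[0,0,12],0]
    - [[0,0,35],0]
    - [[0,0,60],0]
    - [[0,0,85],0]
    - [[0,0,110],0]
    - [[0,0,128],0]
    - [[0,0,140],0]
    - [[0,0,146],0]
    - [[0,0,149],0]
    - [[0,0,150.5],0]
    - [[0,0,151.3],0]
    - [[0,0,151.3],0]

```text
clock: 9.93
eef_pos: [0.4613, -0.2999, 0.0989]
tool_rot: [0.565, 0.825, 0.0, 0.0]
ft_force: [0.8, 0.8, -0.9]
grip_width: 0.0288
grasp_force: 59.1
```

Request:
step_arm:
  rows:
    - [[0,0,0.3],0]
    - [[0,0,0.6],0]

```text
clock: 10.18
eef_pos: [0.4612, -0.2998, 0.0983]
tool_rot: [0.565, 0.825, -0.0, 0.0]
ft_force: [-1.3, -0.6, 2.5]
grip_width: 0.0289
grasp_force: 59.1
```

Request:
step_arm:
  rows:
    - [[0,0,0],0]
    - [[0,0,0],0]
    - [[0,0,0],0]
    - [[0,0,0],0]
    - [[0,0,0],0]
    - [[0,0,0],0]
    - [[0,0,0],0]
  claw: -1

```text
clock: 11.05
eef_pos: [0.4611, -0.2997, 0.098]
tool_rot: [0.564, 0.825, 0.0, -0.0]
ft_force: [0.7, -0.5, 0.2]
grip_width: 0.0854
grasp_force: 0.0
```

Request:
step_arm:
  rows:
    - [[0,0,-10],0]
    - [[0,0,-35],0]
    - [[0,0,-70],0]
    - [[0,0,-105],0]
    - [[0,0,-135],0]
    - [[0,0,-150],0]
    - [[0,0,-152],0]

```text
clock: 11.92
eef_pos: [0.4615, -0.3, 0.2511]
tool_rot: [0.564, 0.825, 0.0, 0.001]
ft_force: [0.3, -0.1, 0.3]
grip_width: 0.0855
grasp_force: 0.0
```

```bash
python3 - <<'E'
from h import *
im,d=bot.camera('top'); cv2.imwrite('pics/t2.png',cv2.resize(im[170:270,360:480,::-1],None,fx=4,fy=4))
p=cloud('top',d,np.ones(d.shape,bool)); k=p[(abs(p[:,0]-.46)<.03)&(abs(p[:,1]+.3)<.03)&(abs(p[:,2]-.085)<.005)]
print(len(k),k.mean(0) if len(k) else 0)
go((.473,.190,.25,89.2))
E
```

```text
66 [ 0.46051092 -0.30119245  0.08450781]
[4.521e+02 1.887e+02 1.000e-01] turn 22.1
```

Request:
step_arm:
  rows:
    - [[15,7,0],0]
    - [[50,22,0],4]
    - [[100,42,0],8]
    - [[152,64,0],12]
    - [[205,86,0],16]
    - [[258,108,0],20]
    - [[312,130,0],22]
    - [[365,152,0],22]
    - [[410,171,0],22]
    - [[440,184,0],22]
    - [[452,188.7,0],22]
    - [[452,188.7,0],22]

```text
clock: 13.48
eef_pos: [0.4721, 0.1904, 0.2491]
tool_rot: [0.711, 0.703, -0.001, -0.0]
ft_force: [-0.3, 0.2, 0.6]
grip_width: 0.0856
grasp_force: 0.0
```

Request:
step_arm:
  rows:
    - [[0,0,0],0]
    - [[0,0,0],0]

```text
clock: 13.72
eef_pos: [0.4731, 0.1888, 0.25]
tool_rot: [0.712, 0.702, -0.0, 0.0]
ft_force: [0.1, 0.8, -0.6]
grip_width: 0.0856
grasp_force: 0.0
```

```bash
python3 -c "
from h import *
go((.473,.190,.124,89.2))"
```

```text
[  1.2  -0.  126. ] turn -0.0
```

Request:
step_arm:
  rows:
    - [[1,0,15],0]
    - [[1,0,40],0]
    - [[1,0,68],0]
    - [[1,0,94],0]
    - [[1,0,112],0]
    - [[1,0,122],0]
    - [[1,0,126],0]
    - [[1,0,126],0]
    - [[1,0,126],0]

```text
clock: 14.85
eef_pos: [0.4736, 0.1911, 0.1247]
tool_rot: [0.712, 0.703, 0.001, 0.0]
ft_force: [-0.0, -0.2, 0.1]
grip_width: 0.0856
grasp_force: 0.0
```

Request:
step_arm:
  rows:
    - [[0,0,0],0]
    - [[0,0,0],0]
    - [[0,0,0],0]
    - [[0,0,0],0]
    - [[0,0,0],0]
    - [[0,0,0],0]
    - [[0,0,0],0]
    - [[0,0,0],0]
  claw: 1

```text
clock: 15.85
eef_pos: [0.4733, 0.191, 0.1243]
tool_rot: [0.712, 0.703, 0.0, 0.0]
ft_force: [0.5, 0.8, 4.1]
grip_width: 0.0229
grasp_force: 58.8
```

Request:
step_arm:
  rows:
    - [[0,0,-4],0]
    - [[0,0,-12],0]
    - [[0,0,-25],0]
    - [[0,0,-45],0]
    - [[0,0,-68],0]
    - [[0,0,-90],0]
    - [[0,0,-110],0]
    - [[0,0,-122],0]
    - [[0,0,-126],0]
    - [[0,0,-126],0]

```text
clock: 17.1
eef_pos: [0.4729, 0.1909, 0.2499]
tool_rot: [0.712, 0.703, -0.0, -0.0]
ft_force: [-0.5, 0.5, -1.2]
grip_width: 0.0222
grasp_force: 58.7
```

```bash
python3 -c "
from h import *
go((.4413,-.2485,.25,111.1))"
```

```text
[-4.397e+02 -2.600e+01 -1.000e-01] turn -21.8
```

Request:
step_arm:
  rows:
    - [[-15,-1,0],0]
    - [[-50,-3,0],-2]
    - [[-95,-6,0],-4]
    - [[-142,-9,0],-7]
    - [[-190,-12,0],-10]
    - [[-238,-15,0],-13]
    - [[-286,-18,0],-16]
    - [[-334,-21,0],-19]
    - [[-380,-24,0],-21]
    - [[-415,-25,0],-22]
    - [[-435,-26,0],-22]
    - [[-440,-26,0],-22]

```text
clock: 18.6
eef_pos: [0.4407, -0.2495, 0.2494]
tool_rot: [0.565, 0.825, 0.0, -0.001]
ft_force: [0.1, -0.1, 0.1]
grip_width: 0.0223
grasp_force: 58.7
```

Request:
step_arm:
  rows:
    - [[0,0,0],0]
    - [[0,0,0],0]
    - [[0,0,0],0]

```text
clock: 18.98
eef_pos: [0.4416, -0.2478, 0.2501]
tool_rot: [0.564, 0.826, 0.0, -0.0]
ft_force: [0.3, 0.0, -0.4]
grip_width: 0.0224
grasp_force: 58.7
```

```bash
python3 - <<'E'
from h import *
im,d=bot.camera('wrist'); cv2.imwrite('pics/w3.png',im[:,:,::-1])
go((.4413,-.2485,.095,111.1))
E
```

```text
[ -0.4  -0.6 155.1] turn 0.3
```

View pics/w3.png

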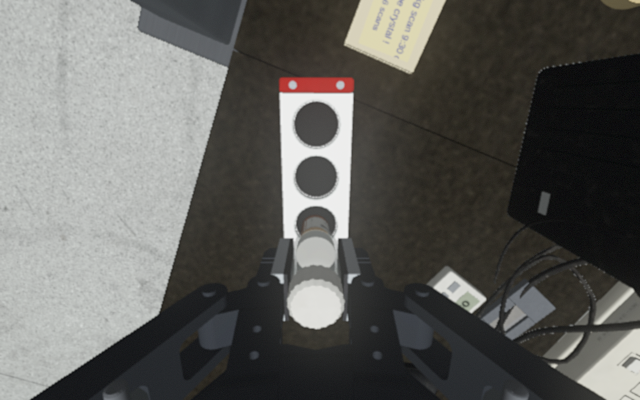

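Request:
step_arm:
  rows:
    - [[0,0,12],0]
    - [[0,0,35],0]
    - [[0,0,60],0]
    - [[0,0,85],0]
    - [[0,0,110],0]
    - [[0,0,130],0]
    - [[0,0,143],0]
    - [[0,0,150],0]
    - [[0,0,153.5],0]
    - [[0,0,155],0]
    - [[0,0,156],0]
    - [[0,0,156],0]

```text
clock: 20.52
eef_pos: [0.4416, -0.2488, 0.0943]
tool_rot: [0.564, 0.825, 0.0, 0.0]
ft_force: [-0.4, 0.0, -0.3]
grip_width: 0.0226
grasp_force: 58.7
```

Request:
step_arm:
  rows:
    - [[0,0,0.4],0]
    - [[0,0,0.8],0]

```text
clock: 20.78
eef_pos: [0.4415, -0.2488, 0.0933]
tool_rot: [0.564, 0.825, 0.0, 0.0]
ft_force: [0.5, -0.8, -1.1]
grip_width: 0.0224
grasp_force: 58.7
```

Request:
step_arm:
  rows:
    - [[0,0,0.5],0]
    - [[0,0,0.8],0]

```text
clock: 21.02
eef_pos: [0.4415, -0.2488, 0.0933]
tool_rot: [0.564, 0.825, 0.0, 0.0]
ft_force: [-2.4, 0.9, 8.6]
grip_width: 0.0226
grasp_force: 59.0
```

Contact, so release. The path back to red follows.

Request:
step_arm:
  rows:
    - [[0,0,-0.5],0]
    - [[0,0,-0.5],0]
    - [[0,0,-0.5],0]
    - [[0,0,-0.5],0]
    - [[0,0,-0.5],0]
    - [[0,0,-0.5],0]
    - [[0,0,-0.5],0]
  claw: -1

```text
clock: 21.9
eef_pos: [0.4414, -0.2487, 0.0929]
tool_rot: [0.564, 0.825, -0.0, -0.0]
ft_force: [0.2, 0.6, 0.2]
grip_width: 0.0855
grasp_force: 0.0
```

Request:
step_arm:
  rows:
    - [[0,0,-10],0]
    - [[0,0,-35],0]
    - [[0,0,-70],0]
    - [[0,0,-105],0]
    - [[0,0,-135],0]
    - [[0,0,-153],0]
    - [[0,0,-157],0]

```text
clock: 22.78
eef_pos: [0.4421, -0.2491, 0.252]
tool_rot: [0.565, 0.825, 0.0, 0.002]
ft_force: [0.1, 0.1, 0.7]
grip_width: 0.0855
grasp_force: 0.0
```

```bash
python3 - <<'E'
from h import *
im,d=bot.camera('top')
p=cloud('top',d,np.ones(d.shape,bool))
for x,y,t in [(.461,-.3,.085),(.441,-.249,.063)]:
    k=p[(abs(p[:,0]-x)<.025)&(abs(p[:,1]-y)<.025)&(abs(p[:,2]-t)<.005)]
    print(len(k),k.mean(0) if len(k) else 0)
go((.4739,.238,.25,89.2))
E
```

```text
0 0
76 [ 0.44162174 -0.2512424   0.06269085]
[442.1 206.5   0.9] turn 22.1
```

Request:
step_arm:
  rows:
    - [[15,7,0],0]
    - [[50,23,0],4]
    - [[100,46,0],8]
    - [[152,70,0],12]
    - [[205,95,0],16]
    - [[258,120,0],20]
    - [[310,145,0],22]
    - [[360,168,0],22]
    - [[402,188,0],22]
    - [[432,202,0],22]
    - [[442,206.5,1],22]
    - [[442,206.5,1],22]

```text
clock: 24.32
eef_pos: [0.4726, 0.2383, 0.2478]
tool_rot: [0.711, 0.703, -0.001, -0.0]
ft_force: [0.4, 0.9, -0.3]
grip_width: 0.0853
grasp_force: 0.0
```

Request:
step_arm:
  rows:
    - [[0,0,0],0]
    - [[0,0,0],0]

```text
clock: 24.58
eef_pos: [0.4736, 0.2369, 0.249]
tool_rot: [0.712, 0.702, -0.0, 0.0]
ft_force: [-0.8, -0.9, -0.3]
grip_width: 0.0857
grasp_force: 0.0
```

```bash
python3 - <<'E'
from h import *
im,d=bot.camera('top')
p=cloud('top',d,np.ones(d.shape,bool))
for x,y,t in [(.461,-.3,.085),(.441,-.249,.063)]:
    k=p[(abs(p[:,0]-x)<.025)&(abs(p[:,1]-y)<.025)&(abs(p[:,2]-t)<.005)]
    print(len(k),k.mean(0) if len(k) else 0)
go((.4739,.238,.1225,89.2))
E
```

```text
64 [ 0.46066709 -0.30114702  0.08416614]
77 [ 0.44154957 -0.25110254  0.06274207]
[  1.    0.2 126.6] turn -0.0
```

```bash
python3 - <<'E'
from h import *
for c in ['top','side']:
    im,d=bot.camera(c)
    p=cloud(c,d,np.ones(d.shape,bool))
    k=p[(p[:,0]>.35)&(p[:,0]<.6)&(p[:,1]>.295)&(p[:,1]<.45)&(p[:,2]>.02)&(p[:,2]<.2)]
    print(len(k),np.percentile(k,[1,50,99],0).round(3))
E
```

```text
351 [[0.404 0.329 0.02 ]
 [0.447 0.349 0.043]
 [0.598 0.384 0.048]]
4733 [[0.401 0.333 0.02 ]
 [0.498 0.394 0.043]
 [0.597 0.449 0.048]]
```

The navy box is only 48 mm high, so it is clear of the wrist. Descend.

Request:
step_arm:
  rows:
    - [[0.5,0,15],0]
    - [[1,0,40],0]
    - [[1,0,68],0]
    - [[1,0,94],0]
    - [[1,0,112],0]
    - [[1,0,122],0]
    - [[1,0,126.5],0]
    - [[1,0,126.5],0]
    - [[1,0,126.5],0]

```text
clock: 25.85
eef_pos: [0.4741, 0.2393, 0.1232]
tool_rot: [0.712, 0.703, 0.001, 0.0]
ft_force: [0.9, -0.1, -0.0]
grip_width: 0.0857
grasp_force: 0.0
```

Request:
step_arm:
  rows:
    - [[0,0,0],0]
    - [[0,0,0],0]
    - [[0,0,0],0]
    - [[0,0,0],0]
    - [[0,0,0],0]
    - [[0,0,0],0]
    - [[0,0,0],0]
    - [[0,0,0],0]
  claw: 1

```text
clock: 26.85
eef_pos: [0.4738, 0.2392, 0.1227]
tool_rot: [0.712, 0.703, 0.0, 0.0]
ft_force: [0.5, -0.7, 4.4]
grip_width: 0.0207
grasp_force: 58.7
```

Request:
step_arm:
  rows:
    - [[0,0,-4],0]
    - [[0,0,-12],0]
    - [[0,0,-25],0]
    - [[0,0,-45],0]
    - [[0,0,-68],0]
    - [[0,0,-90],0]
    - [[0,0,-110],0]
    - [[0,0,-122],0]
    - [[0,0,-127],0]
    - [[0,0,-127],0]

```text
clock: 28.1
eef_pos: [0.4735, 0.239, 0.2494]
tool_rot: [0.712, 0.703, -0.0, -0.0]
ft_force: [-0.0, -0.2, -0.5]
grip_width: 0.0203
grasp_force: 58.6
```

```bash
python3 -c "
from h import *
go((.4219,-.1980,.25,111.1))"
```

```text
[-437.7  -46.    -0.6] turn -21.8
```

Request:
step_arm:
  rows:
    - [[-15,-2,0],0]
    - [[-50,-5,0],-2]
    - [[-95,-10,0],-4]
    - [[-142,-15,0],-7]
    - [[-190,-20,0],-10]
    - [[-238,-25,0],-13]
    - [[-286,-30,0],-16]
    - [[-334,-35,0],-19]
    - [[-378,-40,0],-21]
    - [[-413,-43,0],-22]
    - [[-433,-45.5,-0.5],-22]
    - [[-438,-46,-0.5],-22]

```text
clock: 29.6
eef_pos: [0.4207, -0.1995, 0.2492]
tool_rot: [0.566, 0.825, -0.0, -0.001]
ft_force: [-0.2, 0.5, -0.6]
grip_width: 0.0207
grasp_force: 58.6
```

Request:
step_arm:
  rows:
    - [[0,0,0],0]
    - [[0,0,0],0]
    - [[0,0,0],0]

```text
clock: 29.98
eef_pos: [0.4221, -0.1976, 0.2499]
tool_rot: [0.564, 0.826, 0.0, -0.0]
ft_force: [0.1, -0.9, -0.5]
grip_width: 0.0203
grasp_force: 58.6
```

```bash
python3 - <<'E'
from h import *
im,d=bot.camera('wrist'); cv2.imwrite('pics/w4.png',im[:,:,::-1])
go((.4219,-.198,.0927,111.1))
E
```

```text
[ -0.3  -0.3 157.2] turn 0.2
```

View pics/w4.png

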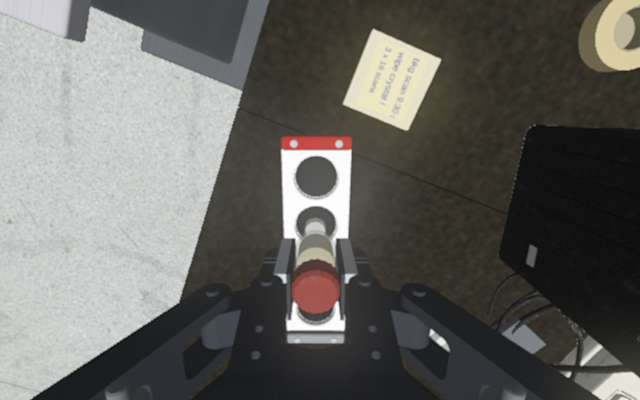

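Request:
step_arm:
  rows:
    - [[0,0,12],0]
    - [[0,0,35],0]
    - [[0,0,60],0]
    - [[0,0,85],0]
    - [[0,0,110],0]
    - [[0,0,131],0]
    - [[0,0,145],0]
    - [[0,0,152],0]
    - [[0,0,155],0]
    - [[0,0,156.5],0]
    - [[0,0,157.2],0]
    - [[0,0,157.2],0]

```text
clock: 31.52
eef_pos: [0.4222, -0.1984, 0.0931]
tool_rot: [0.565, 0.825, 0.0, 0.0]
ft_force: [0.0, -0.3, -0.4]
grip_width: 0.0206
grasp_force: 58.6
```

Request:
step_arm:
  rows:
    - [[0,0,0.6],0]
    - [[0,0,1.2],0]
    - [[0,0,1.2],0]

```text
clock: 31.9
eef_pos: [0.422, -0.1984, 0.0917]
tool_rot: [0.564, 0.825, -0.0, 0.0]
ft_force: [0.1, -0.9, 1.6]
grip_width: 0.0206
grasp_force: 58.7
```

Request:
step_arm:
  rows:
    - [[0,0,0.3],0]
    - [[0,0,0.3],0]
    - [[0,0,0],0]
    - [[0,0,0],0]
    - [[0,0,0],0]
    - [[0,0,0],0]
    - [[0,0,0],0]
  claw: -1

```text
clock: 32.78
eef_pos: [0.4219, -0.1983, 0.0915]
tool_rot: [0.564, 0.825, 0.0, -0.0]
ft_force: [0.3, -0.7, 0.7]
grip_width: 0.0853
grasp_force: 0.0
```

Request:
step_arm:
  rows:
    - [[0,0,-10],0]
    - [[0,0,-35],0]
    - [[0,0,-70],0]
    - [[0,0,-105],0]
    - [[0,0,-135],0]
    - [[0,0,-153],0]
    - [[0,0,-158],0]

```text
clock: 33.65
eef_pos: [0.4226, -0.1986, 0.2514]
tool_rot: [0.565, 0.825, 0.0, 0.002]
ft_force: [-0.3, -0.1, -0.0]
grip_width: 0.0852
grasp_force: 0.0
```

```bash
python3 - <<'E'
from h import *
go((.4718,.094,.25,89.2))
E
```

```text
[254.8 152.    1.1] turn 22.1
```

Request:
step_arm:
  rows:
    - [[12,7,0],1]
    - [[40,24,0],5]
    - [[80,48,0],10]
    - [[124,74,0],15]
    - [[168,100,0],20]
    - [[208,124,0],22]
    - [[238,142,0],22]
    - [[252,150,1],22]
    - [[255,152,1],22]
    - [[255,152,1],22]
    - [[255,152,1],22]

```text
clock: 35.02
eef_pos: [0.471, 0.0934, 0.2485]
tool_rot: [0.712, 0.702, -0.0, 0.0]
ft_force: [0.1, -0.3, -0.8]
grip_width: 0.0851
grasp_force: 0.0
```

```bash
python3 - <<'E'
from h import *
im,d=bot.camera('top')
p=cloud('top',d,np.ones(d.shape,bool))
for x,y,t in [(.461,-.3,.085),(.441,-.249,.063),(.422,-.198,.053)]:
    k=p[(abs(p[:,0]-x)<.025)&(abs(p[:,1]-y)<.025)&(abs(p[:,2]-t)<.005)]
    print(len(k),k.mean(0) if len(k) else 0)
go((.4718,.094,.1215,89.2))
E
```

```text
65 [ 0.46054925 -0.3012774   0.08418283]
77 [ 0.44157034 -0.25115701  0.06246142]
63 [ 0.42237575 -0.20090439  0.0524408 ]
[  0.6   0.7 127.1] turn -0.0
```

Request:
step_arm:
  rows:
    - [[0,0,15],0]
    - [[0,0.3,40],0]
    - [[0,0.3,68],0]
    - [[0,0.3,94],0]
    - [[0,0.3,112],0]
    - [[0,0.3,122],0]
    - [[0,0.3,126.5],0]
    - [[0,0.3,127],0]
    - [[0,0.3,127],0]

```text
clock: 36.2
eef_pos: [0.4719, 0.0945, 0.1222]
tool_rot: [0.712, 0.703, 0.001, 0.0]
ft_force: [-0.2, -0.6, -0.7]
grip_width: 0.0857
grasp_force: 0.0
```

Request:
step_arm:
  rows:
    - [[0,0,0],0]
    - [[0,0,0],0]
    - [[0,0,0],0]
    - [[0,0,0],0]
    - [[0,0,0],0]
    - [[0,0,0],0]
    - [[0,0,0],0]
    - [[0,0,0],0]
  claw: 1

```text
clock: 37.2
eef_pos: [0.4716, 0.0945, 0.1217]
tool_rot: [0.712, 0.703, 0.0, 0.0]
ft_force: [-0.2, 0.0, 3.8]
grip_width: 0.0163
grasp_force: 58.6
```

Request:
step_arm:
  rows:
    - [[0,0,-4],0]
    - [[0,0,-12],0]
    - [[0,0,-25],0]
    - [[0,0,-45],0]
    - [[0,0,-68],0]
    - [[0,0,-90],0]
    - [[0,0,-110],0]
    - [[0,0,-122],0]
    - [[0,0,-128],0]
    - [[0,0,-128],0]

```text
clock: 38.45
eef_pos: [0.4714, 0.0945, 0.2496]
tool_rot: [0.712, 0.703, 0.0, 0.0]
ft_force: [-0.1, 0.1, -0.0]
grip_width: 0.0167
grasp_force: 58.5
```

```bash
python3 -c "
from h import *
go((.4801,-.3492,.25,111.1))"
```

```text
[-4.435e+02  1.430e+01 -4.000e-01] turn -21.8
```

Request:
step_arm:
  rows:
    - [[-15,0,0],0]
    - [[-50,2,0],-2]
    - [[-95,3,0],-4]
    - [[-142,5,0],-7]
    - [[-190,6,0],-10]
    - [[-238,8,0],-13]
    - [[-286,9,0],-16]
    - [[-334,11,0],-19]
    - [[-380,12,0],-21]
    - [[-417,13.5,0],-22]
    - [[-437,14,0],-22]
    - [[-443.5,14,0],-22]

```text
clock: 39.95
eef_pos: [0.479, -0.3501, 0.2487]
tool_rot: [0.565, 0.825, 0.0, -0.001]
ft_force: [0.0, 1.3, -0.4]
grip_width: 0.0165
grasp_force: 58.5
```

Request:
step_arm:
  rows:
    - [[0,0,0],0]
    - [[0,0,0],0]
    - [[0,0,0],0]

```text
clock: 40.33
eef_pos: [0.48, -0.3481, 0.2498]
tool_rot: [0.564, 0.826, 0.0, 0.0]
ft_force: [0.5, 0.1, -0.1]
grip_width: 0.0165
grasp_force: 58.5
```

```bash
python3 - <<'E'
from h import *
im,d=bot.camera('wrist'); cv2.imwrite('pics/w5.png',im[:,:,::-1])
go((.4801,-.3492,.0907,111.1))
E
```

```text
[ -0.9  -0.3 159.1] turn 0.2
```

View pics/w5.png

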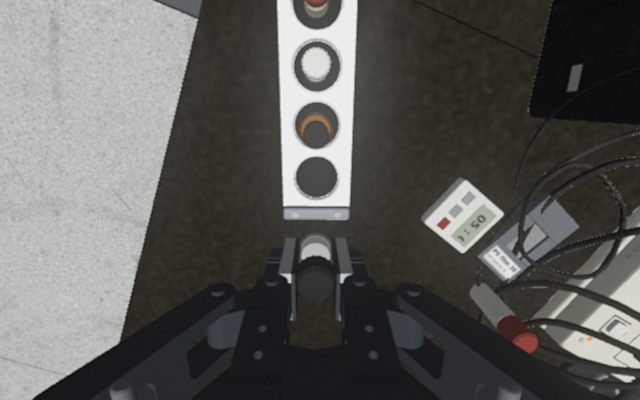

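Request:
step_arm:
  rows:
    - [[0,0,12],0]
    - [[0,0,35],0]
    - [[0,0,60],0]
    - [[0,0,85],0]
    - [[0,0,110],0]
    - [[0,0,132],0]
    - [[0,0,146],0]
    - [[0,0,153],0]
    - [[0,0,156],0]
    - [[0,0,157.5],0]
    - [[0,0,158.2],0]
    - [[0,0,158.2],0]

```text
clock: 41.88
eef_pos: [0.4799, -0.3493, 0.0917]
tool_rot: [0.565, 0.825, -0.0, 0.0]
ft_force: [-0.5, -0.1, -0.0]
grip_width: 0.0168
grasp_force: 58.4
```

Request:
step_arm:
  rows:
    - [[0,0,0.6],0]
    - [[0,0,1.2],0]
    - [[0,0,1.2],0]

```text
clock: 42.25
eef_pos: [0.4799, -0.3493, 0.0908]
tool_rot: [0.564, 0.825, -0.0, 0.0]
ft_force: [-2.2, -0.3, 4.4]
grip_width: 0.0163
grasp_force: 58.7
```

Request:
step_arm:
  rows:
    - [[0,0,0],0]
    - [[0,0,0],0]
    - [[0,0,0],0]
    - [[0,0,0],0]
    - [[0,0,0],0]
    - [[0,0,0],0]
    - [[0,0,0],0]
  claw: -1

```text
clock: 43.12
eef_pos: [0.4797, -0.3492, 0.0901]
tool_rot: [0.564, 0.825, -0.0, -0.0]
ft_force: [-0.9, -0.1, 0.4]
grip_width: 0.0857
grasp_force: 0.0
```

Request:
step_arm:
  rows:
    - [[0,0,-10],0]
    - [[0,0,-35],0]
    - [[0,0,-70],0]
    - [[0,0,-105],0]
    - [[0,0,-135],0]
    - [[0,0,-153],0]
    - [[0,0,-158],0]

```text
clock: 44.0
eef_pos: [0.4803, -0.3496, 0.2504]
tool_rot: [0.564, 0.825, -0.0, 0.002]
ft_force: [0.2, 0.1, 0.0]
grip_width: 0.0855
grasp_force: 0.0
```

Request:
step_arm:
  rows:
    - [[15,0,-5],0]
    - [[50,0,-10],0]
    - [[100,0,-20],0]
    - [[155,0,-20],0]
    - [[210,0,-20],0]
    - [[260,0,-20],0]
    - [[290,0,-20],0]
    - [[300,0,-20],0]
    - [[300,0,-20],0]
    - [[300,0,-20],0]

```text
clock: 45.25
eef_pos: [0.3713, -0.0702, 0.268]
tool_rot: [0.565, 0.825, -0.0, 0.0]
ft_force: [0.5, -0.2, 0.8]
grip_width: 0.0855
grasp_force: 0.0
```

```bash
python3 - <<'E'
from h import *
im,d=bot.camera('top'); cv2.imwrite('pics/t9.png',cv2.resize(im[170:270,360:480,::-1],None,fx=5,fy=5))
p=cloud('top',d,np.ones(d.shape,bool))
for x,y,t in [(.461,-.3,.085),(.441,-.249,.063),(.422,-.198,.053),(.480,-.350,.047)]:
    k=p[(abs(p[:,0]-x)<.025)&(abs(p[:,1]-y)<.025)&(abs(p[:,2]-t)<.005)]
    print(len(k),k.mean(0) if len(k) else 0)
print(bot.get_obs()['eef_pos'])
E
```

```text
64 [ 0.46041936 -0.30142793  0.08415225]
78 [ 0.44168273 -0.25111816  0.06200796]
10 [ 0.42175795 -0.20870417  0.0533591 ]
47 [ 0.47936619 -0.35081865  0.04671862]
[ 0.37131061 -0.07033334  0.26794886]
```

View pics/t9.png

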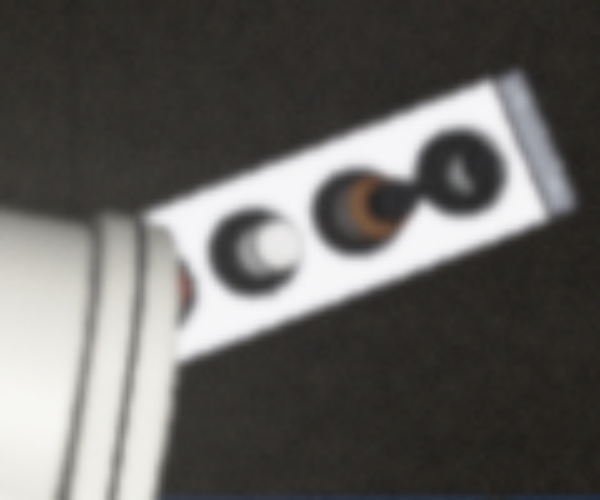

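The final picture shows white (270,250), amber (380,200) and black (460,170) upright in their wells, and red (180,285) partly behind the arm. All cap heights match seated samples (red's was measured earlier). Handing in.

```bash
python3 -c "
from workcell import bot
print(bot.job_done())"
```

```text
the job is handed in; nothing more can be done
None
```

All four samples now stand upright in the rack in order from the red grip (red, white, amber, black), and the job is handed in at about 45 s of the 115 s allowed; no verdict was returned.

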